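# Load the cookie-cutter rod and cap it

## Robot

A 6-joint arm with a two-finger parallel gripper is mounted at the origin on a cart in front of the work surface, level with it; the furniture and walls round the work are solid. World frame = base frame: x ahead of the robot, y to its left, z up, the work surface at z = 0. Lengths are in m, angles in degrees, forces in N, time in s.
With the tool pointing down it reaches from about 0.4 to 0.825 m from the base axis. Payload 7 kg.
Tool frame: the origin (TCP) lies midway between the tips of the shut fingers; the grasp point (between the pads) lies 19 mm behind it; z points along the fingers, y is the direction in which the jaws open and shut (so a half turn about z gives the same grasp; the last joint's range is limited). The gripper opens to 88 mm and grips with 3 to 60 N. Pads are 19 mm wide; open, the fingers measure 130 mm over their backs; the gripper's body (78 mm by 193 mm) begins 47 mm behind the grasp point.
Start: joints at [-59.009, 20.546, 0.682, 0, -70.136, -16.507], TCP at [0.169, -0.654, 0.227] pointing down, gripper open.
Joint ranges: [-176.03, 176.03], [-82.01, 121.73], [-58.28, 71.71], [-173.87, 95.51], [-174.79, -0.11], [-173.66, 173.66]. Speed limits (degrees/s): [136.94, 136.94, 172.46, 180, 180, 180].

## Interface

Orientations are given as a 3x3 rotation matrix whose columns are the frame's x, y, z axes.
In Python, from rig import robot gives the robot as it stands. Calls block until the motion is done:
- robot.goto(position, orientation): joint-space move of the TCP to a pose.
- robot.servo_line(position, ori=None, speed=0.15): straight line of the TCP; ori=None keeps the orientation; speed is the mean speed in m/s.
- robot.movej(angles): joint-space move.
- robot.move_gripper(opening): opening from 0.0 (shut) to 1.0 (fully open); the grip force is fixed at half the most; returns when the fingers have stopped.
- robot.dwell(seconds).
- robot.ik(position, orientation): joint angles nearest the present ones, or None.
- robot.grab_frame(name): name is "scene" or "side" or "wrist"; returns (picture, depth): 480x640x3 uint8, red, green, blue; 480x640 float32, m along the optical axis (not along the pixel's ray), 0 where there is no reading.
- robot.camera_info(name): a dict with "vfov" (degrees; the focal length in pixels is half the picture's height over the tangent of half this angle, whatever the lens; pixels are square), "cx", "cy" (the principal point, pixels), "view" (4x4, takes a point from world to camera coordinates); the wrist camera has in their place "T_tool_cam" (4x4, takes a point from camera to tool coordinates, whose origin is the TCP and whose axes are the flange's). Camera axes: x right, y down, z forward; pixel columns grow to the right and rows downward; lengths in m; the calibration is good to about 2 mm. A picture is of the moment at which its call begins: read the wrist's pose just before it. camera_info takes no time and is no camera call.
A pose or a line that the arm cannot do raises robot.Unreachable and nothing moves.
- robot.job_done(): hands the job in, once; it reports no verdict.
Readings, each from a call of its own:
- robot.read_t(): time.
- robot.read_qpos(): joint angles.
- robot.read_qvel(): joint speeds.
- robot.read_effort(): joint torques, N m.
- robot.read_position(): TCP position.
- robot.read_tcp_rot(): TCP orientation.
- robot.read_force(): force on the tool from outside, world axes, zero at the start.
- robot.read_ft_torque(): the same for the moment, N m.
- robot.read_grip_width(): opening from 0.0 (shut) to 1.0 (fully open).
Only numpy, scipy, OpenCV 4.12 (cv2) and the standard library are available. Lean on these libraries where they do the work, as an engineer would, in place of code of your own. Each camera call takes 0.05 s, during which the arm holds its last target. There are 200 camera calls.

## Task

Finish loading the cookie-cutter rod on the counter. Lift the scalloped cutter out of its sloping wire cradle and thread it onto the level rod, in front of the round cutter that already hangs there; only then take the wooden end cap from the other cradle and push it fully home onto the rod's tip, so that both cutters hang captive behind it. Keep the round cutter on the rod throughout. Let go of everything at the end, and leave the honey jar and the coffee cup where they stand.

Things in the scene. Friction and masses are not known exactly. Their poses are not given: they have to be found in the camera images.
- rod_stand: Fixed wooden stand (foot 100x110x14 mm, post 36 mm wide, 152 mm high). From the post a level steel rod, 18 mm in diameter with a domed tip, points along -x, towards the robot, its centre line 140 mm above the counter. A collar (42 mm) at its root, 130 mm of rod before it. Origin: on the counter below the post's front; x runs along the rod from tip to post, z up.
- rod_tip (a point): The very tip of the rod, on its centre line; axes as the rod stand (x runs from the tip along the rod to the post).
- scalloped_cutter: Six-lobed tin cutter, open at both ends, 66 mm along x, 74 along y, 30 deep along its axis z; 40 g; a 44 mm bar would pass through. Origin: centre of one open end. It starts on its side on a cradle, origin end against the stop: z rises about 30 degrees from level, away from the robot, x is level, y up from the slope. Grip across x with a tool tilted 30 degrees, fingers pointing down and away.
- scalloped_mid (a point): Centre of the scalloped cutter, 15 mm along z from its origin.
- round_cutter: Round tin cookie cutter, 57 mm outside diameter, 30 mm deep, open at both ends, hanging loose on the rod from the start. Origin: centre of the open end that faces the rod's tip; z is its axis.
- round_mid (a point): Centre of the round cutter, 15 mm along z from its origin.
- end_cap: Turned wooden cap, 72 mm long, 60 g: barrel 40 mm in diameter, flange 54 mm at the open end; blind bore 22 mm wide, 42 deep, its mouth coned out to 36. Origin: centre of the closed end; z is the axis, towards the open end. It starts on a cradle, closed end against the stop, z rising 30 degrees from level, away from the robot (may be rolled about z). Grip the barrel 30 mm from the closed end.
- cap_mouth (a point): Centre of the cap's open mouth, 72 mm along z from its origin.
- cap_floor (a point): Centre of the floor of the cap's bore, 30 mm along z from its origin. It meets the rod's tip when the cap is fully home.
- cradle_a: Fixed wire cradle for the scalloped cutter: wooden foot 105x75x12 mm; two 8 mm wire rails, 24 mm apart, rise away from the robot at 30 degrees from 45 mm above the counter; at their low end a wire stop 70 mm wide and 42 mm high. Origin: centre of the foot, on the counter; x level, the way the rails rise.
- cradle_b: Fixed wire cradle for the end cap, the same as cradle_a; which of the two stands on the left varies.
- honey_jar: Honey jar, 57 mm in diameter, 77 mm high, a bystander. Origin: centre of its base.
- coffee_cup: Espresso cup, 64x89x48 mm, a bystander. Origin: centre of its base.

How it is judged (in metres and radians):
On the way, in this order (a step that is already met when the one before it is completed fails the run):
1. the scalloped cutter is threaded on the rod, in front of the round one, while the cap is still off (x of scalloped_mid in the frame of rod_tip above 0.01 m and y of scalloped_mid in the frame of rod_tip between -0.03 and 0.03 m and z of scalloped_mid in the frame of rod_tip between -0.035 and 0.035 m and angle between the z axis of scalloped_cutter and the x axis of rod_stand, either way round below 0.52 rad and distance between cap_floor and rod_tip above 0.06 m), for 0.2 s.
2. the end cap is fully home on the rod (distance between cap_floor and rod_tip below 0.01 m and angle between the z axis of end_cap and the x axis of rod_stand, either way round below 0.21 rad), for 0.2 s.
At the end, for the whole second after the job is handed in: Both cutters hang on the rod (centres at least 10 mm past its tip, axes within 30 degrees of it), the scalloped one nearer the tip; the end cap is fully home: its bore floor within 10 mm of the rod tip, its axis within 12 degrees of the rod; all released and at rest; jar and cup in place (all of step 2 and x of each of scalloped_mid, round_mid in the frame of rod_tip above 0.01 m and y of scalloped_mid in the frame of rod_tip between -0.03 and 0.03 m and z of scalloped_mid in the frame of rod_tip between -0.035 and 0.035 m and angle between the z axis of each of scalloped_cutter, round_cutter and the x axis of rod_stand, either way round below 0.52 rad and y of round_mid in the frame of rod_tip between -0.03 and 0.03 m and z of round_mid in the frame of rod_tip between -0.035 and 0.035 m and linear speed of end_cap below 0.02 m/s and linear speed of each of scalloped_cutter, round_cutter below 0.05 m/s); the robot touches nothing.
It fails at once if the round cutter comes off the rod (x of round_mid in the frame of rod_tip below 0 m).
It fails at once if the honey jar or the coffee cup is moved by more than 30 mm or tipped (distance of any of honey_jar, coffee_cup from where it was at the start of the episode above 0.03 m or angle between any of honey_jar, coffee_cup's own z axis and vertical above 0.5 rad).
It also fails if it takes over 48 s, if anything falls off the work surface, if the arm or the gripper's body presses on something with over 40 N, if the wrist force passes 120 N, or if a joint passes its speed limit or range.

## Working session

There is one attempt and no reset: what is moved stays moved. The work goes in short steps, each a Python script; the robot and the scene stay as the last script left them, time stands still between calls to the robot, and variables do not carry over. Pictures are saved under pics/ and viewed, about 8 in all and at most 12, crops included, and the job is handed in when it is done.

```bash
ls; mkdir -p pics
python3 - <<'E'
from rig import robot
import cv2,numpy as np
for n in("scene","side"):
    p,d=robot.grab_frame(n); cv2.imwrite(f"pics/{n}0.png",p[:,:,::-1]); np.savez(f"{n}0.npz",p=p,d=d)
    print(n,robot.camera_info(n),(d>0).mean())
print(robot.camera_info("wrist"),robot.read_t(),robot.read_tcp_rot())
E
```

```text
pics
scene {'vfov': 47.55281808624815, 'cx': 309.45816993867953, 'cy': 238.67492726709003, 'view': array([[-0.84804539, -0.5299217 , -0.00141512,  0.47745544],
       [-0.23520293,  0.37879073, -0.89509618,  0.21774375],
       [ 0.47486692, -0.75874935, -0.44587087,  0.88234409],
       [ 0.        ,  0.        ,  0.        ,  1.        ]])} 0.95119140625
side {'vfov': 57.55679169847206, 'cx': 320.26248314492, 'cy': 241.67932511591857, 'view': array([[ 0.99909136, -0.0418474 ,  0.00807754, -0.55229984],
       [-0.01919589, -0.61104646, -0.79136195,  0.11172427],
       [ 0.03805219,  0.79048783, -0.61129454,  0.89207893],
       [ 0.        ,  0.        ,  0.        ,  1.        ]])} 0.9958984375
{'vfov': 65.94183891562068, 'cx': 317.7453514906207, 'cy': 238.20264616636268, 'T_tool_cam': array([[-2.95913218e-04, -9.66170556e-01, -2.57903798e-01,
         6.84864994e-02],
       [ 9.99999706e-01, -4.68196035e-04,  6.06598638e-04,
         5.73098436e-04],
       [-7.06827279e-04, -2.57903543e-01,  9.66170411e-01,
        -1.57710351e-01],
       [ 0.00000000e+00,  0.00000000e+00,  0.00000000e+00,
         1.00000000e+00]])} 0.1 [[-9.68245522e-01 -2.50000594e-01 -5.58877907e-04]
 [-2.50001150e-01  9.68244489e-01  1.42646044e-03]
 [ 1.84514495e-04  1.52088406e-03 -9.99998826e-01]]
```

View pics/scene0.png

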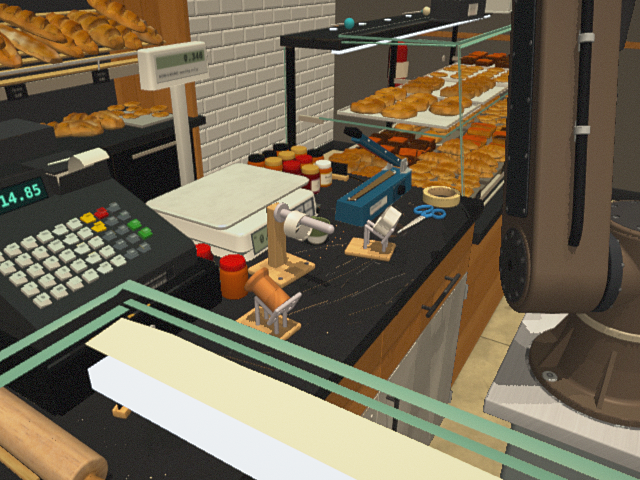

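View pics/side0.png

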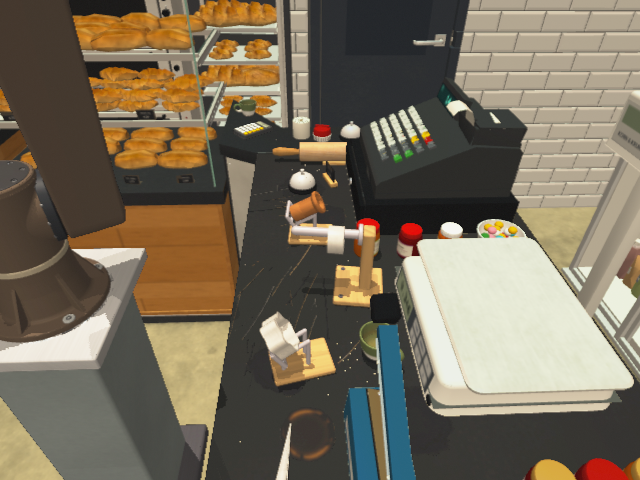

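The scene view shows the cap (268,290) on the left cradle, the stand (275,240) with the round cutter at (300,225), and the scalloped cutter (388,222) on the right cradle. The side view shows the cutter at (282,338), the cap at (305,210) and the rod from (293,233) to (362,235). Next I'll compute coarse positions.

```bash
cat > h.py <<'E'
import numpy as np,cv2
from rig import robot
def K(ci): return 240/np.tan(np.radians(ci["vfov"]/2)),ci["cx"],ci["cy"]
def camT(n):
    """camera->world"""
    ci=robot.camera_info(n)
    if n!="wrist": return np.linalg.inv(ci["view"]),ci
    T=np.eye(4);T[:3,:3]=robot.read_tcp_rot();T[:3,3]=robot.read_position()
    return T@ci["T_tool_cam"],ci
def cloud(d,T,ci):
    f,cx,cy=K(ci);v,u=np.indices(d.shape)
    P=np.stack([(u-cx)/f*d,(v-cy)/f*d,d],-1)
    W=P@T[:3,:3].T+T[:3,3]; W[d<=0]=np.nan
    return W
def shot(n,name):
    T,ci=camT(n);p,d=robot.grab_frame(n)
    cv2.imwrite(f"pics/{name}.png",p[:,:,::-1]);W=cloud(d,T,ci)
    np.savez(name+".npz",p=p,d=d,W=W,T=T);return p,d,W,T
E
python3 - <<'E'
from h import *
np.set_printoptions(precision=4,suppress=True)
for n in("scene","side"):
    z=np.load(n+"0.npz");T,ci=camT(n);W=cloud(z["d"],T,ci)
    np.savez(n+"W.npz",W=W,p=z["p"])
    pts=dict(scene=dict(cap=(268,290),post=(275,240),round_=(298,228),rodtip=(328,230),cut=(388,222),jar=(232,285),foot=(295,268),cup=(320,230),footA=(360,249),footB=(260,325),ctr=(340,300)),
     side=dict(cap=(305,210),post=(367,260),posttop=(368,228),round_=(336,240),rodtip=(295,234),rodroot=(358,234),cut=(282,338),cut2=(270,325),jar=(367,240),foot=(345,290),cup=(372,340),footA=(310,370),footB=(320,242),ctr=(270,270),ctr2=(290,200)))[n]
    for k,(u,v) in pts.items(): print(n,k,W[v,u])
    m=(W[...,2]>.01)&(W[...,2]<.25)&(W[...,0]>.3)&(W[...,0]<.75)&(abs(W[...,1])<.7)
E
```

```text
scene cap [0.52   0.2027 0.0942]
scene post [0.6342 0.0209 0.0824]
scene round_ [ 0.7193 -0.1956  0.0015]
scene rodtip [0.5027 0.0296 0.1421]
scene cut [ 0.4621 -0.16    0.0945]
scene jar [0.6448 0.1524 0.038 ]
scene foot [ 0.6013 -0.003   0.014 ]
scene cup [0.5232 0.025  0.1351]
scene footA [ 0.523  -0.1533  0.0147]
scene footB [0.5408 0.2032 0.0139]
scene ctr [0.4678 0.0387 0.0016]
side cap [0.5245 0.1725 0.0864]
side post [ 0.6418 -0.0171  0.094 ]
side posttop [0.6419 0.0042 0.155 ]
side round_ [ 0.5806 -0.013   0.1411]
side rodtip [0.5039 0.0094 0.1402]
side rodroot [ 0.6225 -0.004   0.1474]
side cut [ 0.4838 -0.2153  0.1078]
side cut2 [ 0.4649 -0.1954  0.1158]
side jar [ 0.6384 -0.016   0.142 ]
side foot [ 0.6024 -0.0178  0.0158]
side cup [ 0.6405 -0.1462  0.0131]
side footA [ 0.5266 -0.2074  0.0142]
side footB [0.5583 0.1482 0.0123]
side ctr [0.4451 0.0641 0.0024]
side ctr2 [0.4852 0.3503 0.0019]
```

Run:
```python
from h import *
W=np.vstack([np.load(n+"W.npz")["W"].reshape(-1,3) for n in("scene","side")])
for y0 in np.arange(-.7,.4,.1):
    for x0 in (.2,.4,.6,.7):
        m=(W[:,1]>y0)&(W[:,1]<y0+.1)&(W[:,0]>x0)&(W[:,0]<x0+(.1 if x0>=.6 else .2))&(W[:,2]<.6)
        if m.sum()>20: print(round(y0,1),x0,m.sum(),np.percentile(W[m,2],99).round(3))
print(robot.ik([.5,-.1,.33],[[-1,0,0],[0,1,0],[0,0,-1]]))
```

```text
-0.7 0.2 1150 0.003
-0.7 0.4 829 0.411
-0.7 0.6 223 0.411
-0.7 0.7 264 0.41
-0.6 0.2 2552 0.003
-0.6 0.4 1459 0.094
-0.6 0.6 293 0.125
-0.6 0.7 366 0.053
-0.5 0.2 1876 0.004
-0.5 0.4 1496 0.065
-0.5 0.6 2158 0.186
-0.5 0.7 428 0.07
-0.4 0.2 2960 0.003
-0.4 0.4 9137 0.065
-0.4 0.6 5312 0.24
-0.4 0.7 4520 0.095
-0.3 0.2 3069 0.003
-0.3 0.4 8962 0.108
-0.3 0.6 3084 0.256
-0.3 0.7 6846 0.096
-0.2 0.2 3179 0.552
-0.2 0.4 6975 0.115
-0.2 0.6 2196 0.05
-0.2 0.7 3925 0.096
-0.1 0.2 9703 0.548
-0.1 0.4 6203 0.147
-0.1 0.6 2625 0.157
-0.1 0.7 3658 0.097
-0.0 0.2 3096 0.544
-0.0 0.4 6627 0.152
-0.0 0.6 2453 0.16
-0.0 0.7 2745 0.096
0.1 0.2 1699 0.004
0.1 0.4 5784 0.118
0.1 0.6 3501 0.133
0.1 0.7 3457 0.18
0.2 0.2 876 0.004
0.2 0.4 4682 0.112
0.2 0.6 4541 0.145
0.2 0.7 3597 0.199
0.3 0.2 178 0.004
0.3 0.4 1236 0.04
0.3 0.6 3015 0.145
0.3 0.7 3951 0.199
[  10.78552143    1.7233073    -9.73380579    0.          -78.54288691
 -100.78552143]
```

Run:
```python
from h import *
R=np.array([[-1,0,0],[0,1,0],[0,0,-1.]])
p=robot.read_position()
robot.goto([p[0],p[1],.33],robot.read_tcp_rot())
for i,y in enumerate((-.1,.1)):
    robot.goto([.5,y,.33],R); shot("wrist",f"w{i}")
print(robot.read_t(),robot.read_position(),robot.read_qpos())
```

```text
3.8083 [0.5000852  0.09950322 0.33000006] [ 3.33562365e+01  1.72442002e+00 -9.73625325e+00  8.72745330e-03
 -7.85468115e+01 -1.23376293e+02]
```

View both.

View pics/w0.png

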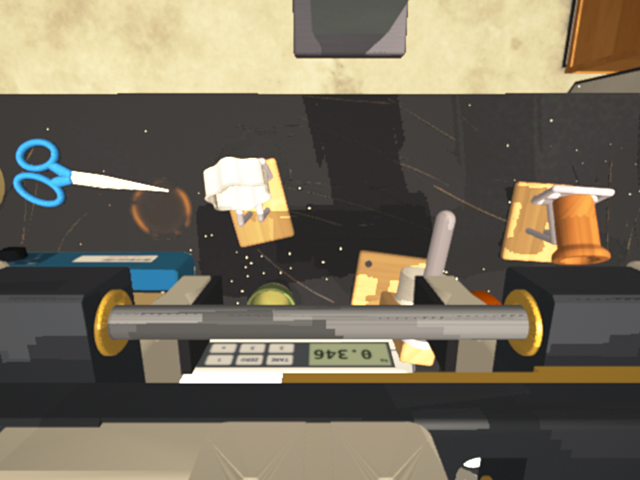

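View pics/w1.png

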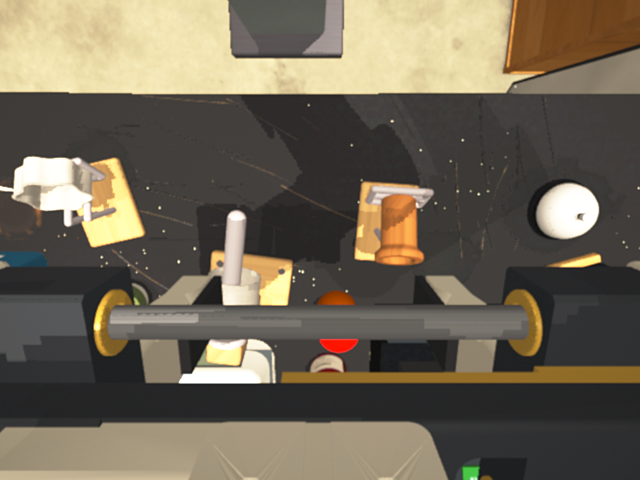

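w0 shows the scalloped cutter (240,185), the rod from (447,215) to (435,275), and the cap (578,228) with its stop at the robot side. w1 shows the rod tip at (236,215), the round cutter at (240,285), and the cap (397,230). Now I'll fit positions and yaws from the clouds.

Run:
```python
from h import *
np.set_printoptions(precision=4,suppress=True)
V={}
for n in("sceneW","sideW","w0","w1"):
    z=np.load(n+".npz");h=cv2.cvtColor(z["p"],cv2.COLOR_RGB2HSV).reshape(-1,3).astype(int)
    V[n]=(z["W"].reshape(-1,3),h)
def sel(n,box,f):
    W,h=V[n];m=np.all((W>box[0])&(W<box[1]),axis=1)&f(h);return W[m]
wood=lambda h:(h[:,1]>60)&(h[:,0]>8)&(h[:,0]<28)
orange=lambda h:(h[:,1]>130)&(h[:,0]<20)
grey=lambda h:(h[:,1]<50)
for nm,b in dict(footA=((.4,-.3,.008),(.62,-.1,.016)),footB=((.4,.1,.008),(.62,.28,.016)),footS=((.5,-.1,.009),(.7,.1,.019))).items():
    P=np.vstack([sel(n,b,wood) for n in V]); 
    # drop isolated points
    im=np.zeros((300,300),np.uint8);ij=((P[:,:2]-np.array(b[0][:2]))/.001).astype(int);im[ij[:,1],ij[:,0]]=255
    im=cv2.morphologyEx(cv2.morphologyEx(im,cv2.MORPH_CLOSE,np.ones((5,5))),cv2.MORPH_OPEN,np.ones((5,5)))
    c=max(cv2.findContours(im,0,2)[0],key=cv2.contourArea);r=cv2.minAreaRect(c)
    print(nm,len(P),"ctr",np.array(r[0])*.001+b[0][:2],"size",r[1],"ang",r[2])
for n in V:
    P=sel(n,((.43,-.05,.12),(.56,.09,.17)),grey)
    if len(P)>30:
        P=P[np.abs(P[:,2]-.14)<.02];c=P.mean(0);d=np.linalg.svd(P-c,full_matrices=False)[2][0];d*=np.sign(d[0])
        print("rod",n,len(P),c,d,"xmin",np.percentile(P[:,0],[0,1,3]),P[P[:,0].argmin()],"topz",np.percentile(P[:,2],98))
    for nm,b,f in(("cut",((.38,-.32,.055),(.6,-.1,.2)),lambda h:(h[:,1]<60)&(h[:,2]>120)),("cap",((.4,.1,.04),(.62,.28,.2)),orange),("round",((.545,-.06,.09),(.615,.07,.2)),grey)):
        P=sel(n,b,f)
        if len(P)>30:print(nm,n,len(P),"mean",P.mean(0),"lo",np.percentile(P,1,0),"hi",np.percentile(P,99,0))
```

```text
footA 5600 ctr [ 0.5113 -0.1802] size (107.202880859375, 81.35450744628906) ang 13.069318771362305
footB 5214 ctr [0.5365 0.1861] size (72.89091491699219, 107.57754516601562) ang 85.98582458496094
footS 5381 ctr [0.6305 0.0032] size (115.26014709472656, 102.37301635742188) ang 81.67434692382812
rod sceneW 272 [0.5256 0.0249 0.1448] [ 0.9946 -0.1001  0.0275] xmin [0.4945 0.4959 0.4965] [0.4945 0.0287 0.1438] topz 0.15149035742856384
cut sceneW 564 mean [ 0.4749 -0.1701  0.0865] lo [ 0.4489 -0.215   0.0561] hi [ 0.5228 -0.1514  0.118 ]
cap sceneW 984 mean [0.5246 0.2016 0.0948] lo [0.4899 0.1762 0.0674] hi [0.5598 0.2156 0.1213]
round sceneW 324 mean [0.5789 0.0202 0.1428] lo [ 0.5456 -0.0118  0.1001] hi [0.6139 0.036  0.1532]
rod sideW 277 [0.5288 0.0116 0.1458] [ 0.9884 -0.1517  0.0008] xmin [0.4981 0.4983 0.5002] [0.4981 0.0151 0.1409] topz 0.15127146894369436
cut sideW 1403 mean [ 0.4829 -0.1958  0.086 ] lo [ 0.4515 -0.2268  0.0561] hi [ 0.5255 -0.156   0.1189]
cap sideW 609 mean [0.5304 0.1787 0.0916] lo [0.4904 0.1608 0.06  ] hi [0.5685 0.2078 0.1214]
round sideW 478 mean [0.5807
[... 221 characters left out ...]
ean [ 0.4798 -0.1859  0.0873] lo [ 0.4508 -0.2178  0.0556] hi [ 0.5223 -0.1551  0.1182]
cap w0 3032 mean [0.5291 0.184  0.0946] lo [0.4918 0.1635 0.0678] hi [0.5693 0.2086 0.1207]
round w0 385 mean [0.5607 0.0093 0.1398] lo [ 0.5451 -0.0155  0.0969] hi [0.5929 0.0236 0.1499]
rod w1 1163 [0.5276 0.0208 0.1465] [ 0.9906 -0.1345  0.0247] xmin [0.4969 0.4978 0.4992] [0.4969 0.0234 0.142 ] topz 0.1495372577371459
cut w1 3749 mean [ 0.4804 -0.1838  0.0847] lo [ 0.4509 -0.2174  0.0556] hi [ 0.5241 -0.154   0.1175]
cap w1 2577 mean [0.5286 0.1887 0.0959] lo [0.4916 0.165  0.0737] hi [0.5691 0.2107 0.1205]
round w1 982 mean [0.5699 0.0186 0.1444] lo [ 0.5457 -0.0048  0.0976] hi [0.5906 0.0368 0.1514]
```

Run:
```python
from h import *
np.set_printoptions(precision=4,suppress=True)
def fr(yaw,p=30):
    y,p=np.radians([yaw,p]);u=np.array([np.cos(p)*np.cos(y),np.cos(p)*np.sin(y),np.sin(p)]);v=np.array([-np.sin(y),np.cos(y),0]);return np.array([u,v,np.cross(u,v)])
A=fr(13);B=fr(-4)
for n in("sceneW","sideW","w0","w1"):
    z=np.load(n+".npz");h=cv2.cvtColor(z["p"],cv2.COLOR_RGB2HSV).reshape(-1,3).astype(int);W=z["W"].reshape(-1,3)
    box=lambda a,b:np.all((W>a)&(W<b),axis=1)
    m=box((.38,-.3,.055),(.6,-.1,.2))&(h[:,1]<60)&(h[:,2]>100)
    q=W[m]@A.T; top=np.percentile(q[:,2],99.5); q=q[q[:,2]>top-.035]
    print("cut",n,len(q),"top",top,"u",np.percentile(q[:,0],[.5,2,98,99.5]),"v",np.percentile(q[:,1],[.5,2,98,99.5]))
    q2=q[q[:,2]>top-.004]; print("   near top u",np.percentile(q2[:,0],[2,98]),"v",np.percentile(q2[:,1],[2,50,98]))
    hist=np.histogram(h[m][:,2],8,(100,260))[0];print("   V hist",hist)
    m=box((.4,.1,.04),(.62,.28,.2))&(h[:,1]>130)&(h[:,0]<20)
    q=W[m]@B.T
    print("cap",n,"u",np.percentile(q[:,0],[.5,2,98,99.5]),"v",np.percentile(q[:,1],[.5,2,50,98,99.5]),"top",np.percentile(q[:,2],[98,99.5]))
    e=q[:,0].min()
    for a in (.005,.015,.025,.035,.045,.055,.065):
        s=q[(abs(q[:,0]-e-a)<.004)]; 
        if len(s)>10:
            t=np.percentile(s[:,2],99); s2=s[s[:,2]>t-.002]; print("   sl",a,"top",t.round(4),"v@top",np.median(s2[:,1]).round(4),"vrange",np.percentile(s[:,1],[1,99]))
```

```text
cut sceneW 325 top -0.1037764743285336 u [0.3862 0.3876 0.4231 0.4237] v [-0.3193 -0.3161 -0.2547 -0.2538]
   near top u [0.3936 0.4222] v [-0.2936 -0.2861 -0.2809]
   V hist [ 34  60 141  64  58  33 148  64]
cap sceneW u [0.451  0.4528 0.5199 0.5211] v [0.2113 0.2141 0.2405 0.253  0.2542] top [-0.1599 -0.1581]
   sl 0.005 top -0.1644 v@top 0.23 vrange [0.2146 0.248 ]
   sl 0.015 top -0.1642 v@top 0.2283 vrange [0.2133 0.2482]
   sl 0.025 top -0.1637 v@top 0.23 vrange [0.214 0.249]
   sl 0.035 top -0.1646 v@top 0.2279 vrange [0.215  0.2477]
   sl 0.045 top -0.164 v@top 0.2298 vrange [0.2126 0.2481]
   sl 0.055 top -0.1636 v@top 0.2286 vrange [0.2142 0.2494]
   sl 0.065 top -0.1575 v@top 0.2296 vrange [0.2105 0.2546]
cut sideW 725 top -0.104118439529342 u [0.388  0.3902 0.4233 0.4235] v [-0.3265 -0.325  -0.2621 -0.2614]
   near top u [0.3932 0.4229] v [-0.3009 -0.2945 -0.2862]
   V hist [  2  44 181 245  72 118 308 436]
cap sideW u [0.4515 0.4537 0.5224 0.523 ] v [0.1984 0.2    0.2109 0.2449 0.2478] top [-0.1606 -0.1589]
   sl 0.005 top -0.1645 v@top 0.2255 vrange [0.2051 0.2297]
   s
[... 1119 characters left out ...]
9301 u [0.3889 0.392  0.4238 0.4241] v [-0.3218 -0.3208 -0.258  -0.2557]
   near top u [0.3939 0.4235] v [-0.2961 -0.2879 -0.2824]
   V hist [   7  171  322  196  248  214  138 2461]
cap w1 u [0.4525 0.4538 0.5224 0.5225] v [0.2021 0.205  0.2245 0.2468 0.2509] top [-0.1614 -0.1605]
   sl 0.005 top -0.1667 v@top 0.227 vrange [0.2087 0.2445]
   sl 0.015 top -0.1663 v@top 0.2276 vrange [0.2082 0.2449]
   sl 0.025 top -0.1665 v@top 0.2275 vrange [0.2083 0.2447]
   sl 0.035 top -0.1666 v@top 0.2279 vrange [0.2085 0.2465]
   sl 0.045 top -0.1668 v@top 0.2276 vrange [0.2084 0.2465]
   sl 0.055 top -0.1662 v@top 0.2275 vrange [0.2079 0.2461]
   sl 0.065 top -0.1604 v@top 0.227 vrange [0.2018 0.2509]
```

```bash
cat >> h.py <<'E'
def fr(yaw,p=30):
    y,p=np.radians([yaw,p]);u=np.array([np.cos(p)*np.cos(y),np.cos(p)*np.sin(y),np.sin(p)]);v=np.array([-np.sin(y),np.cos(y),0]);return np.array([u,v,np.cross(u,v)])
A,B,D=fr(13),fr(-4),fr(-8,0)
tool=lambda F:np.column_stack([-F[0],F[1],-F[2]])   # z into the slope, y across
TIP=np.array([.4965,.0233,.140])
CUT=A.T@[.4088,-.289,-.1427]; CAP0=B.T@[.4505,.2275,-.186]   # cutter centre; cap closed end
E
python3 - <<'E'
from h import *
np.set_printoptions(precision=4,suppress=True)
print(CUT,CAP0,"cap mouth",CAP0+.072*B[0])
for n in("sceneW","sideW","w0","w1"):
    W=np.load(n+".npz")["W"].reshape(-1,3);q=(W-TIP)@D.T
    m=(q[:,0]>.02)&(q[:,0]<.12)&(abs(q[:,1])>.014)&(abs(q[:,1])<.04)&(abs(q[:,2])<.06)
    print("round",n,m.sum(),np.percentile(q[m],[1,50,99],axis=0))
def chk(p,F): 
    j=robot.ik(p,tool(F)); print(None if j is None else j.round(0))
g=.019
for h_ in(0,.1): chk(CUT+.002*A[0]-A[2]*(g-h_),A)
for s in(-.05,.062): chk(TIP+s*D[0]-D[2]*g,D)
for h_ in(0,.1): chk(CAP0+.03*B[0]-B[2]*(g-h_),B)
for s in(-.1,-.042+.042): chk(TIP+s*D[0]-D[2]*g,D)
E
```

```text
[ 0.4795 -0.1859  0.0808] [0.4978 0.1932 0.0642] cap mouth [0.56   0.1889 0.1002]
round sceneW 357 [[ 0.0703 -0.0248 -0.038 ]
 [ 0.0864  0.0214 -0.0148]
 [ 0.1026  0.0295  0.0087]]
round sideW 321 [[ 0.072  -0.0297 -0.0332]
 [ 0.0874 -0.0251 -0.0058]
 [ 0.1022  0.0181  0.0097]]
round w0 523 [[ 0.0728 -0.027  -0.0373]
 [ 0.0863 -0.0224 -0.0039]
 [ 0.1024 -0.0141  0.0054]]
round w1 562 [[ 0.0727 -0.0253 -0.0389]
 [ 0.0808  0.0194 -0.0074]
 [ 0.0993  0.0276  0.0071]]
[-12.   9. -36. -35. -22. -36.]
[-13.  -4. -37. -24. -32. -46.]
[  29.    5.  -35.    0.  -50. -127.]
[  22.   15.  -22.    0.  -53. -120.]
None
None
[  34.   -0.  -41.    0.  -49. -132.]
[  25.   10.  -30.    0.  -51. -123.]
```

Run:
```python
from h import *
tf=lambda F:np.column_stack([F[0],-F[1],-F[2]])
g=.019
def chk(n,p,R):
    j=robot.ik(p,R); print(n,None if j is None else j.round(0))
for nm,T in(("std",tool),("flip",tf)):
    for h_ in(0,.1): chk(nm+" cut",CUT+.002*A[0]-A[2]*(g-h_),T(A))
    for s in(-.05,.062): chk(nm+" thread",TIP+s*D[0]-D[2]*g,T(D))
    for h_ in(0,.1):
      for yaw in(-4,4,-12):
        for pit in(30,20): chk(f"{nm} cap {h_} {yaw} {pit}",CAP0+.03*B[0]-B[2]*(g-h_),T(fr(yaw,pit)))
    for s in(-.1,0): chk(nm+" capon",TIP+s*D[0]-D[2]*g,T(D))
```

```text
std cut [-12.   9. -36. -35. -22. -36.]
std cut [-13.  -4. -37. -24. -32. -46.]
std thread [  29.    5.  -35.    0.  -50. -127.]
std thread [  22.   15.  -22.    0.  -53. -120.]
std cap 0 -4 30 None
std cap 0 -4 20 None
std cap 0 4 30 None
std cap 0 4 20 None
std cap 0 -12 30 None
std cap 0 -12 20 [ 40.  12. -56.  61. -18. 160.]
std cap 0.1 -4 30 None
std cap 0.1 -4 20 None
std cap 0.1 4 30 None
std cap 0.1 4 20 [  52.   -1.  -51.   31.  -29. -164.]
std cap 0.1 -12 30 None
std cap 0.1 -12 20 None
std capon [  34.   -0.  -41.    0.  -49. -132.]
std capon [  25.   10.  -30.    0.  -51. -123.]
flip cut [-12.   9. -36. -35. -22. 144.]
flip cut [-13.  -4. -37. -24. -32. 134.]
flip thread [ 29.   5. -35.   0. -50.  53.]
flip thread [ 22.  15. -22.   0. -53.  60.]
flip cap 0 -4 30 None
flip cap 0 -4 20 None
flip cap 0 4 30 None
flip cap 0 4 20 None
flip cap 0 -12 30 None
flip cap 0 -12 20 [ 40.  12. -56.  61. -18. -20.]
flip cap 0.1 -4 30 None
flip cap 0.1 -4 20 [ 53.   0. -51.  33. -32.   6.]
flip cap 0.1 4 30 None
flip cap 0.1 4 20 [ 52.  -1. -51.  31. -29.  16.]
flip cap 0.1 -12 30 None
flip cap 0.1 -12 20 [ 54.   1. -50.  33. -35.  -3.]
flip capon [ 34.  -0. -41.   0. -49.  48.]
flip capon [ 25.  10. -30.   0. -51.  57.]
```

```bash
cat >> h.py <<'E'
from scipy.spatial.transform import Rotation as Ro
def capR(F,p,roll,flip):
    """tool for a cap with frame F (u,v,w): p = tool tilt short of the cap's axis pitch (about v), roll about u"""
    r=Ro.from_rotvec(np.radians(roll)*F[0]).as_matrix()@Ro.from_rotvec(np.radians(p)*F[1]).as_matrix()@tool(F)
    return r@np.diag([-1,-1,1]) if flip else r
E
python3 - <<'E'
from h import *
g=.019;c=CAP0+.03*B[0]
print(capR(B,30,0,0)[:,2], capR(B,-30,0,0)[:,2])
for flip in(0,1):
  for roll in(-20,-10,0,10,20):
    for p in(8,12,16,20):
        R0=capR(B,p,roll,flip);R1=capR(D,p,roll,flip)
        if abs(capR(B,30,0,0)[2,2])<.99: R0=capR(B,-p,roll,flip);R1=capR(D,-p,roll,flip)
        js=[robot.ik(c+R0[:,2]*.017,R0),robot.ik(c-R0[:,2]*.08,R0),robot.ik(TIP-.1*D[0]+R1[:,2]*.017,R1),robot.ik(TIP+R1[:,2]*.017,R1)]
        if all(j is not None for j in js): print(flip,roll,p,[tuple(int(round(a)) for a in j) for j in js])
E
```

```text
[ 4.09061379e-17  4.65265394e-18 -1.00000000e+00] [ 0.86391581 -0.06041088 -0.5       ]
0 -20 8 [(52, 19, -49, 48, -39, 164), (61, 12, -41, 35, -53, 173), (41, 10, -35, 7, -65, -145), (33, 18, -25, 10, -66, -138)]
0 -20 20 [(51, 22, -35, 24, -47, -172), (54, 16, -27, 20, -60, -169), (34, 17, -26, 0, -75, -136), (28, 25, -15, 3, -78, -131)]
0 -10 16 [(49, 16, -44, 31, -33, -174), (54, 9, -36, 23, -48, -167), (31, 12, -28, -3, -69, -129), (25, 20, -17, -1, -72, -124)]
0 -10 20 [(48, 18, -38, 22, -38, -164), (51, 11, -31, 17, -52, -160), (29, 15, -25, -5, -72, -127), (24, 23, -14, -2, -76, -122)]
0 0 16 [(45, 13, -46, 27, -24, -164), (49, 4, -39, 18, -40, -156), (25, 10, -27, -9, -67, -118), (20, 19, -15, -8, -70, -114)]
0 0 20 [(45, 15, -39, 15, -30, -151), (47, 6, -33, 11, -45, -148), (23, 13, -24, -11, -71, -116), (18, 21, -12, -9, -75, -113)]
0 10 16 [(42, 12, -43, 10, -19, -141), (43, 2, -38, 6, -34, -138), (18, 10, -25, -17, -67, -106), (13, 19, -13, -16, -71, -103)]
0 10 20 [(40, 13, -36, 0, -27, -130), (40, 4, -32, 0, -40, -130), (17, 13, -22, -18, -71, -105), (13, 21, -10, -16,
[... 1863 characters left out ...]
 -19, 39), (43, 2, -38, 6, -34, 42), (18, 10, -25, -17, -67, 74), (13, 19, -13, -16, -71, 77)]
1 10 20 [(40, 13, -36, 0, -27, 50), (40, 4, -32, 0, -40, 50), (17, 13, -22, -18, -71, 75), (13, 21, -10, -16, -75, 78)]
1 20 8 [(40, 10, -47, -3, -4, 56), (40, -3, -46, -1, -18, 53), (11, 6, -27, -25, -60, 85), (8, 15, -16, -24, -64, 87)]
1 20 12 [(37, 11, -38, -15, -16, 71), (36, -1, -39, -10, -27, 65), (10, 8, -25, -25, -65, 86), (7, 17, -13, -24, -68, 88)]
1 20 16 [(34, 12, -34, -19, -23, 76), (33, 2, -33, -14, -35, 71), (10, 11, -22, -25, -69, 87), (7, 19, -11, -24, -73, 88)]
1 20 20 [(32, 14, -30, -20, -30, 78), (30, 4, -28, -16, -41, 75), (9, 14, -20, -25, -73, 88), (6, 22, -8, -24, -77, 88)]
```

Run:
```python
from h import *
np.set_printoptions(precision=3,suppress=True)
R=tool(A);c=CUT+.002*A[0]
robot.goto(c+A[2]*.10,R)
robot.servo_line(c-A[2]*.019,speed=.12)
print("at",robot.read_t(),robot.read_force())
robot.move_gripper(0.0); print("width mm",robot.read_grip_width()*88,robot.read_force())
robot.servo_line(c+A[2]*.06,speed=.1)
robot.goto(TIP-.055*D[0]+D[2]*(.08-.019),tool(D))
print(robot.read_t(),robot.read_grip_width()*88,robot.read_position())
p,d,W,T=shot("side","s1"); 
cv2.imwrite("pics/s1c.png",cv2.resize(p[120:400,200:440,::-1],None,fx=2,fy=2))
q=(W.reshape(-1,3)-TIP)@D.T;h=cv2.cvtColor(p,cv2.COLOR_RGB2HSV).reshape(-1,3)
m=(q[:,0]>-.1)&(q[:,0]<-.02)&(abs(q[:,1])<.045)&(q[:,2]>.02)&(q[:,2]<.125)&(h[:,1]<60)
print(np.percentile(q[m],[1,50,99],axis=0))
```

```text
at 6.2667 [-0.507  1.046  0.942]
width mm 64.51099883398841 [-2.99  -3.467  5.712]
9.025 64.80442322000438 [0.442 0.031 0.2  ]
[[-0.073 -0.044  0.047]
 [-0.045  0.002  0.063]
 [-0.042  0.043  0.124]]
```

View pics/s1c.png

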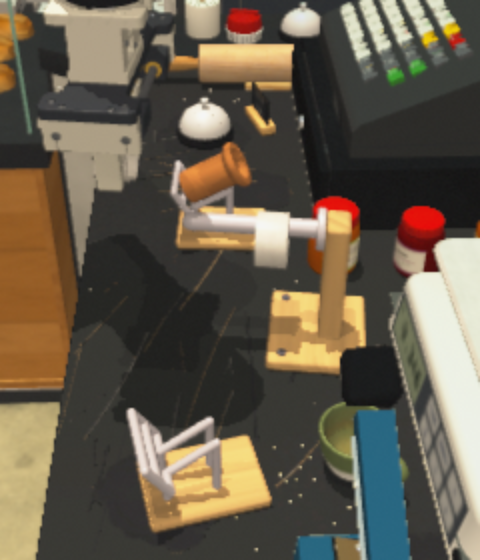

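The cradle at crop (200,470) is empty and the cutter is in the fingers at (100,165). Its measured axial extent of −73 to −42 mm matches the plan. Threading it now.

Run:
```python
from h import *
np.set_printoptions(precision=3,suppress=True)
P=lambda s,z:TIP+(s+.002)*D[0]+D[2]*(z-.019)
robot.servo_line(P(-.055,0),speed=.12)
robot.servo_line(P(.02,0),speed=.10); print("f",robot.read_force())
robot.servo_line(P(.062,0),speed=.06); print("f",robot.read_force(),robot.read_grip_width()*88)
robot.servo_line(P(.062,-.020),speed=.06); print("f low",robot.read_force(),robot.read_grip_width()*88)
robot.move_gripper(1.0);robot.dwell(.3)
robot.servo_line(P(.062,.09),speed=.15)
robot.servo_line(P(-.03,.16),speed=.25)
print(robot.read_t())
p,d,W,T=shot("side","s2"); p2,d2,W2,T2=shot("scene","sc2")
for W_ in(W,W2):
    q=(W_.reshape(-1,3)-TIP)@D.T
    m=(q[:,0]>.02)&(q[:,0]<.125)&(abs(q[:,1])>.013)&(abs(q[:,1])<.045)&(abs(q[:,2])<.07)
    print(np.percentile(q[m],[1,50,99],axis=0)); print(np.histogram(q[m][:,0],21,(.02,.125))[0])
a=cv2.resize(p[190:310,270:400,::-1],(400,370));b=cv2.resize(p2[180:300,240:370,::-1],(400,370))
cv2.imwrite("pics/c2.png",np.hstack([a,b]))
```

```text
f [-0.145 -0.15   0.156]
f [-0.58  -0.116 -0.261] 64.92408125840032
f low [-1.383  1.004  1.943] 64.39157643101457
14.5583
[[ 0.046 -0.035 -0.037]
 [ 0.072 -0.027 -0.004]
 [ 0.106  0.025  0.011]]
[ 0  0  0  0  1 75 59 75 69 62 80 45 54 56 56 51 56 24  0  0  0]
[[ 0.044 -0.032 -0.043]
 [ 0.067  0.023 -0.015]
 [ 0.106  0.034  0.009]]
[ 0  0  0  0 31 84 76 88 72 73 79 32 52 38 39 39 43 14  0  0  1]
```

View pics/c2.png

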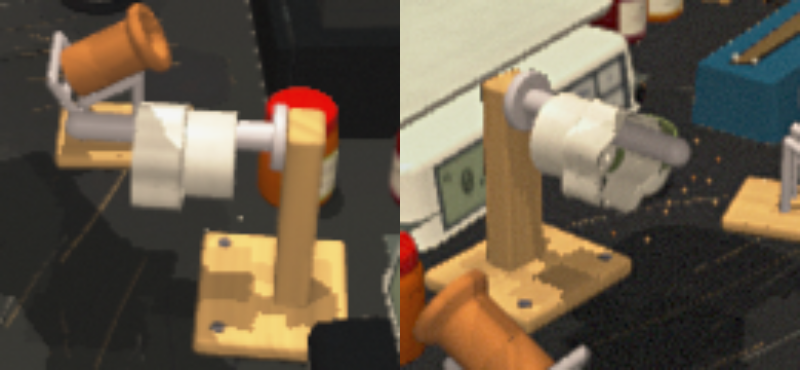

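Both views show the scalloped cutter hanging level in front of the round one: scalloped 45–75 mm and round 76–106 mm from the tip. Next is the cap.

```bash
cat >> h.py <<'E'
def capmeas(W,p):
    """orange points of the held cap in the rod frame: extents, barrel v-range and top"""
    q=(W.reshape(-1,3)-TIP)@D.T;h=cv2.cvtColor(p,cv2.COLOR_RGB2HSV).reshape(-1,3)
    m=(q[:,0]>-.2)&(q[:,0]<.06)&(abs(q[:,1])<.06)&(abs(q[:,2])<.06)&(h[:,1]>130)&(h[:,0]<20)
    return q[m]
E
python3 - <<'E'
from h import *
np.set_printoptions(precision=4,suppress=True)
p_=20
R=capR(B,p_,0,0);z=R[:,2];c=CAP0+.03*B[0]
robot.goto(c-z*.09,R)
robot.servo_line(c+z*.017,speed=.12)
print("at",robot.read_t(),robot.read_force())
robot.move_gripper(0.0); print("width mm",robot.read_grip_width()*88,robot.read_force())
robot.servo_line(c+z*.017+[0,0,.09],speed=.12)
R1=capR(D,p_,0,0)
robot.goto(TIP-.085*D[0]+R1[:,2]*.017+[0,0,.04],R1)
robot.servo_line(TIP-.085*D[0]+R1[:,2]*.017,speed=.1); robot.dwell(.2)
print(robot.read_t(),robot.read_grip_width()*88,robot.read_force())
ims=[]
for n in("side","scene"):
    p,d,W,T=shot(n,"pre_"+n); q=capmeas(W,p)
    print(n,len(q),np.percentile(q,[1,50,99],axis=0))
    e=np.percentile(q[:,0],99.5)
    for a in(-.003,-.012,-.022,-.05,-.06,-.068):
        s=q[abs(q[:,0]-e-a)<.004]
        if len(s)>8: print("  s",a,len(s),"v",np.percentile(s[:,1],[2,98]),"w",np.percentile(s[:,2],[2,98]))
    y,x=(190,270) if n=="side" else (150,240)
    ims.append(cv2.resize(p[y:y+120,x:x+130,::-1],(400,370)))
cv2.imwrite("pics/c3.png",np.hstack(ims))
E
```

```text
at 16.5333 [ 0.3816  1.2389 -0.0068]
width mm 38.95607263093971 [-0.5075 -0.6037  0.354 ]
19.8083 39.110954078906175 [ 0.5565  0.1213 -0.5466]
side 52 [[-0.1137 -0.0233 -0.0194]
 [-0.0451 -0.0155 -0.0075]
 [-0.0323  0.0233  0.0582]]
  s -0.003 9 v [0.0147 0.0236] w [0.0439 0.0584]
  s -0.012 20 v [-0.0235  0.0116] w [-0.0196 -0.0093]
scene 585 [[-0.1177 -0.0165 -0.0173]
 [-0.1045  0.0136  0.0078]
 [-0.0464  0.0273  0.0219]]
  s -0.003 52 v [0.0188 0.0278] w [-0.0172  0.0164]
  s -0.012 46 v [0.008  0.0274] w [-0.0179  0.0177]
  s -0.05 66 v [-0.0061  0.0218] w [-0.0097  0.021 ]
  s -0.06 81 v [-0.0019  0.0211] w [-0.0125  0.0218]
  s -0.068 226 v [-0.0163  0.021 ] w [-0.0152  0.0208]
```

View pics/c3.png

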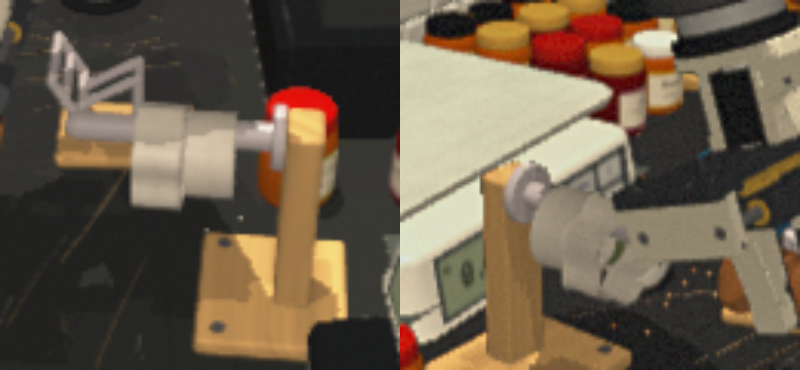

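The scene view shows the cap held in the fingers at crop (745,270) and level. Its mouth is about 46 mm before the tip, with lateral and vertical offsets of 1–2 mm. Inserting with force checks.

Run:
```python
from h import *
np.set_printoptions(precision=3,suppress=True)
R1=capR(D,20,0,0);b=TIP+R1[:,2]*.017
f0=np.array(robot.read_force())
s=-.085
for t in [-.045,-.03,-.02,-.012]+list(np.arange(-.008,.013,.002)):
    robot.servo_line(b+t*D[0],speed=.06 if t<-.04 else .03)
    f=D@(np.array(robot.read_force())-f0); s=t
    print(round(t,3),f,robot.read_t())
    if np.linalg.norm(f)>12: break
print(robot.read_grip_width()*88,(robot.read_position()-b-s*D[0]))
for n in("side","scene"):
    p,d,W,T=shot(n,"in_"+n); q=capmeas(W,p); print(n,len(q),np.percentile(q,[1,50,99],axis=0))
```

```text
-0.045 [-0.042  0.193  0.422] 20.725
-0.03 [-0.081 -0.392  1.038] 21.375
-0.02 [-0.902  0.352  0.61 ] 21.8583
-0.012 [-0.619 -0.377  0.533] 22.275
-0.008 [-0.007  0.332  0.548] 22.5583
-0.006 [-0.109  0.554  1.447] 22.8083
-0.004 [-0.131  0.043  1.326] 23.0583
-0.002 [-1.05   0.244  0.734] 23.3083
0.0 [-0.775 -0.325  1.714] 23.5583
0.002 [-5.076  0.831  1.63 ] 23.8083
0.004 [-11.069   1.814   4.425] 24.0583
38.80083295715612 [-0.003  0.    -0.   ]
side 41 [[-0.028 -0.023 -0.012]
 [-0.022 -0.02  -0.003]
 [ 0.055  0.023  0.047]]
scene 529 [[-0.032 -0.015 -0.017]
 [-0.02   0.012  0.007]
 [ 0.039  0.027  0.021]]
```

Run:
```python
from h import *
np.set_printoptions(precision=4,suppress=True)
robot.move_gripper(1.0);robot.dwell(.3)
p0=np.array(robot.read_position())
robot.servo_line(p0+[0,0,.10],speed=.12)
robot.servo_line(p0+[-.06,.03,.20],speed=.2)
robot.dwell(.5);print(robot.read_t(),robot.read_force())
ims=[]
for n in("side","scene"):
    p,d,W,T=shot(n,"fin_"+n); q=capmeas(W,p); print(n,len(q),np.percentile(q,[1,50,99],axis=0))
    e=q[:,0].min()
    for a in(.005,.02,.035,.05,.068):
        s=q[abs(q[:,0]-e-a)<.004]
        if len(s)>8: print("  s",a,"v",np.percentile(s[:,1],[2,98]),"w",np.percentile(s[:,2],[2,98]))
    y,x=(190,270) if n=="side" else (170,250)
    ims.append(cv2.resize(p[y:y+120,x:x+130,::-1],(400,370)))
cv2.imwrite("pics/c4.png",np.hstack(ims))
```

```text
27.6583 [-0.6453  0.8384  0.1308]
side 777 [[-0.0308 -0.0286 -0.0159]
 [ 0.0068 -0.0171  0.0103]
 [ 0.0406  0.0149  0.0305]]
  s 0.005 v [-0.0206  0.0053] w [-0.0152  0.0145]
  s 0.02 v [-0.0221  0.0025] w [-0.016   0.0177]
  s 0.035 v [-0.0223  0.0025] w [-0.0127  0.02  ]
  s 0.05 v [-0.0224 -0.0001] w [-0.0087  0.0223]
  s 0.068 v [-0.0294  0.0156] w [-0.0099  0.0316]
scene 911 [[-0.0334 -0.0136 -0.0216]
 [ 0.0001  0.0143  0.0084]
 [ 0.0382  0.0258  0.0301]]
  s 0.005 v [-0.0153  0.0211] w [-0.0228  0.0133]
  s 0.02 v [-0.0017  0.0206] w [-0.0154  0.0167]
  s 0.035 v [-0.0032  0.0211] w [-0.0115  0.0192]
  s 0.05 v [-0.0048  0.0205] w [-0.009   0.0218]
  s 0.068 v [-0.01    0.0273] w [-0.015   0.0308]
```

View pics/c4.png

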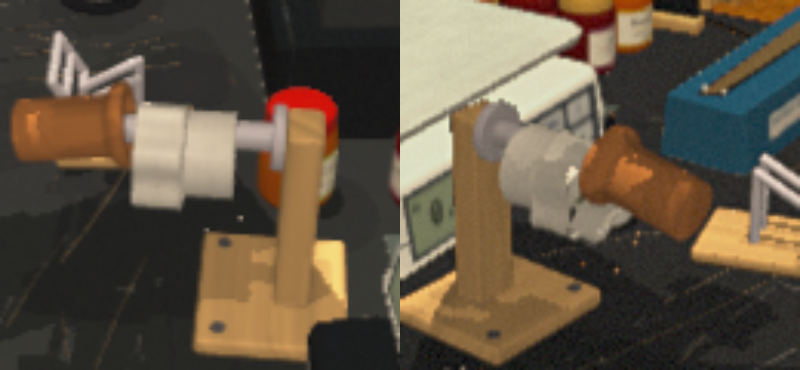

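The cap and both cutters are on the rod, but the cap droops a little. I'll measure the tilt properly against the 12° limit and check for creep and the bystanders.

Run:
```python
from h import *
from scipy.optimize import least_squares
np.set_printoptions(precision=4,suppress=True)
Q=[]
def tilt(q,lab):
    # least-squares cylinder r=20 mm on barrel points (axis: v=a+b s, w=c+d s)
    e=np.percentile(q[:,0],.5);k=q[(q[:,0]>e+.008)&(q[:,0]<e+.052)]
    def f(x):
        t=np.array([1,x[1],x[3]]);t/=np.linalg.norm(t)
        return np.linalg.norm(np.cross(k-[0,x[0],x[2]],t),axis=1)-.020
    r=least_squares(f,[0,0,0,0],loss="soft_l1",f_scale=.001);x=r.x
    print(lab,len(k),x,"tilt deg",np.degrees(np.arctan(np.hypot(x[1],x[3]))),"rms",np.sqrt(np.mean(f(x)**2)))
for n in("side","scene"): 
    z=np.load(f"fin_{n}.npz");tilt(capmeas(z["W"],z["p"]),"before "+n)
robot.dwell(1)
for n in("side","scene"):
    p,d,W,T=shot(n,"f2_"+n);tilt(capmeas(W,p),"after "+n)
    q=(W.reshape(-1,3)-TIP)@D.T
    m=(q[:,0]>.046)&(q[:,0]<.125)&(abs(q[:,1])>.013)&(abs(q[:,1])<.045)&(abs(q[:,2])<.07)
    print("  cutters s",np.percentile(q[m][:,0],[1,99]))
    p0=np.load(n+"0.npz")["p"]
    for nm,(u,v,w,h) in (dict(jar=(355,215,30,40),cup=(358,315,40,50)) if n=="side" else dict(jar=(215,250,35,50))).items():
        print("  change",nm,np.abs(p[v:v+h,u:u+w].astype(int)-p0[v:v+h,u:u+w]).mean())
print(robot.read_t())
```

```text
before side 451 [-0.0009 -0.0247 -0.0016  0.1639] tilt deg 9.411435979260528 rms 0.0011540119176703225
before scene 416 [-0.0003 -0.0087 -0.0017  0.166 ] tilt deg 9.436256702638666 rms 0.0013232591643398855
after side 448 [-0.0008 -0.0232 -0.0016  0.1682] tilt deg 9.638405708131922 rms 0.0010747112867844708
  cutters s [0.0475 0.1065]
  change jar 11.915277777777778
  change cup 1.8588333333333333
after scene 421 [-0.0003 -0.0295 -0.0016  0.1697] tilt deg 9.771879910844952 rms 0.0013625926007426604
  cutters s [0.0468 0.1055]
  change jar 5.80647619047619
28.8583
```

Run:
```python
from h import *
from scipy.optimize import least_squares
def tilt(q):
    e=np.percentile(q[:,0],.5);k=q[(q[:,0]>e+.008)&(q[:,0]<e+.052)]
    def f(x):
        t=np.array([1,x[1],x[3]]);t/=np.linalg.norm(t)
        return np.linalg.norm(np.cross(k-[0,x[0],x[2]],t),axis=1)-.020
    x=least_squares(f,[0,0,0,0],loss="soft_l1",f_scale=.001).x
    return np.degrees(np.arctan([x[1],x[3]])).round(2),np.percentile(q[:,0],[.5,99.5]).round(4)
for t in range(3):
    if t: robot.dwell(1.5)
    for n in("side","scene"):
        r=[]
        for i in range(3):
            p,d,W,T=shot(n,"tmp");q=capmeas(W,p);r.append(q)
        print(robot.read_t(),n,*tilt(np.vstack(r)))
p,d,W,T=shot("scene","f3");p0=np.load("scene0.npz")["p"]
W0=np.load("sceneW.npz")["W"]
for nm,a,b in(("jar",(.58,.10,.04),(.72,.19,.11)),("cup",(.55,-.2,.03),(.72,-.08,.09))):
    for n in("scene","side"):
        Wn=np.load("f2_"+n+".npz")["W"];Wo=np.load(n+"W.npz")["W"]
        g=lambda X:np.median(X[np.all((X>a)&(X<b),axis=-1)],axis=0).round(4)
        print(nm,n,g(Wo),g(Wn))
```

```text
29.0083 side [-1.4   9.63] [-0.0312  0.0412]
29.1583 scene [-0.98  9.32] [-0.0337  0.0388]
30.8083 side [-1.28  9.43] [-0.0312  0.0414]
30.9583 scene [-1.1   9.32] [-0.0339  0.0392]
32.6083 side [-1.62  9.72] [-0.0312  0.0422]
32.7583 scene [-1.01  9.51] [-0.0341  0.0386]
jar scene [0.6526 0.147  0.0715] [0.6522 0.1466 0.071 ]
jar side [0.6822 0.1745 0.0779] [0.6823 0.1745 0.078 ]
cup scene [ 0.6428 -0.1795  0.0462] [ 0.7151 -0.1838  0.0648]
cup side [ 0.7126 -0.148   0.0477] [ 0.7125 -0.1472  0.0471]
```

```bash
python3 -c "
from rig import robot
robot.job_done();print(robot.read_t())"
```

```text
the job is handed in; nothing more can be done
the job is handed in; nothing more can be done
```

I threaded the scalloped cutter onto the rod in front of the round one. I then pushed the end cap on until it hit the rod tip, with an axial force of about 11 N. I let go of everything, moved the arm clear and handed the job in at about 33 s of the 48 s allowed.

**Last checks:**
- **Cutters:** together they fill about 45–106 mm past the tip. The scalloped one is in front, and both hang level.
- **Cap position:** its closed end is 31–34 mm before the tip, so the bore floor is about 1–4 mm from the tip along the rod (limit 10 mm). It stayed there over 3.6 s.
- **Cap angle:** after release it sagged to about 9.5° in the bore clearance, or 9.3–9.8° with the sideways part. That is inside the 12° limit but without much to spare, and I saw no steady creep.
- **Jar:** it has not moved, to within a millimetre in both views.
- **Cup:** it is unmoved in the side view. My check in the scene view disagreed by about 7 cm. I think the measuring box picked up something else there, perhaps because the cup was partly hidden, but I did not confirm that.

The arm could not reach the 30° tilt for the cap, so I gripped it with the tool tilted 10° instead.

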